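# Turn a duct fan over by hand, park it and shut its lid

### The job

Check that the open fan runs freely: push its paddle wheel round by hand counter-clockwise (seen from above) through one full turn, then on in the same direction until the paddle with the folded cap next points straight at the latch on the casing, and leave it standing there. Then swing the lid over and press it shut until it snaps past its catch, with the wheel still parked. Leave the tools and the collar around the fan where they lie.

Things in the scene. Friction and masses are not known exactly. Their poses are not given: they have to be found in the camera images.
- fan: square galvanised-steel duct fan casing, 240 x 240 x 75 mm high, bolted to the bench, open on top (walls 4 mm). Origin: centre of its underside, on the bench top and on the wheel's axis; z up. Its +y side carries the lid hinge, its -y side the latch, its +x side a closed outlet stub (110 mm wide, 62 mm high, 52 mm long).
- fan_axis (a point): point on the wheel's vertical axis, 62 mm above the bench. Steel wheel: base disc 196 mm across, its top 16 mm above the bench; hub 40 mm across; five upright radial paddles 72 degrees apart, 4 mm thick, from 18 to 96 mm from the axis, tops 59 mm above the bench; free space between them down to the disc for shut fingers. Fixed to the casing, same axes.
- impeller (a joint): angle of the paddle wheel about its vertical axis, rad, growing counter-clockwise seen from above, counting whole turns. 0, 2 pi..: the capped paddle points straight at the latch (casing's -y). It starts between -1.6 and -0.4, so one full turn and on to the latch ends at 2 pi (6.283), within 0.2 rad. It stays where left (friction 0.06 N m, about 1 N at a paddle) and hardly coasts.
- cap (a point): middle of the top of the flat folded cap that only one paddle has (62 mm long along the paddle, 30 mm wide, 4 mm thick), 66 mm from the wheel's axis, 63 mm above the bench; turns with the wheel. Straight across the hub from it is the middle of a gap between two plain paddles.
- latch (a point): brass spring roller of the latch, in the middle of the casing's -y wall, 60 mm above the bench, 121 mm from the wheel's axis
- lid (a joint): opening angle of the lid, rad: 0 = fully shut (flat on the casing), 1.57 = upright, limit 2.35. Starts at 1.9 to 2.2, leaning outwards beyond the hinge. A stiff hinge holds it wherever it is left; about 5 N at the free edge moves it. Near 0.07 rad its bead rests on the latch roller; about 10 N more at the free edge snaps it past to 0, where it stays.
- lid_hinge (a point): middle of the lid's hinge line, over the casing's +y wall, 120 mm from the wheel's axis, 78 mm above the bench; turns with the lid, x along the hinge (the casing's x). When shut the lid reaches 245 mm from here towards the casing's -y; 250 mm wide along x, 6 mm thick. The line lies in its inner face; outer face 6 mm above, plain and flat.
- lid_edge (a point): middle of the lid's free edge on its outer face, 245 mm from the hinge line, 84 mm above the bench when shut. There a folded tab 70 mm wide hangs 31 mm beneath the inner face, just outside the latch wall and reaching 12 mm beyond the edge; its bead snaps past the latch roller.
- collar: loose sheet-steel duct collar, 100 mm across, 60 mm high, standing by the fan; leave alone
- screwdriver: loose screwdriver, 200 mm, black handle, lying by the latch side of the fan; leave alone
- wrench: loose steel wrench, 180 mm; leave alone
- gauge: loose wooden marking gauge, 200 mm beam through a 60 mm block; leave alone

How it is judged:
On the way:
1. the wheel has been turned counter-clockwise one full turn and on until the capped paddle points at the latch (within 0.2 rad) and stands still, the lid still open (value of joint impeller between 6.083 and 6.483 rad and velocity of joint impeller between -0.1 and 0.1 rad/s and value of joint lid above 1.2 rad), for 0.3 s.
At the end, for the whole second after the job is handed in: the wheel stands one full turn and on at the latch (impeller within 0.2 rad of 2 pi) and the lid is snapped shut (below 0.025 rad) and at rest (value of joint impeller between 6.083 and 6.483 rad and value of joint lid below 0.025 rad and velocity of joint lid between -0.05 and 0.05 rad/s); the robot touches nothing.
It fails at once if a loose tool or the collar is moved by more than 40 mm (distance of any of collar, screwdriver, wrench, gauge from where it was at the start of the episode above 0.04 m).
It also fails if it takes over 67 s, if anything falls off the work surface, if the arm or the gripper's body presses on something with over 40 N, if the wrist force passes 120 N, or if a joint passes its speed limit or range.

### The arm

A 6-joint arm with a two-finger parallel gripper is mounted at the origin on the work surface. World frame = base frame: x ahead of the robot, y to its left, z up, the work surface at z = 0. Lengths are in m, angles in rad, forces in N, time in s.
With the tool pointing down it reaches from about 0.3 to 0.825 m from the base axis. Payload 5.4 kg.
Tool frame: the origin (TCP) lies at the very end of the fingers, on their centre line; the grasp point (between the pads) lies 19 mm behind it; z points along the fingers, y is the line along which they close (so a half turn about z gives the same grasp; the last joint's range is limited). The gripper opens to 92 mm and grips with 3 to 60 N. Pads are 20 mm wide; open, the fingers measure 128 mm over their backs; the gripper's body (75 mm by 189 mm) begins 69 mm behind the grasp point.
Start: joints at [1.036, 0.158, 1.597, -0, 1.386, -0.21], TCP at [0.184, 0.545, 0.194] pointing down, gripper open.
Joint ranges: [-2.91, 2.91], [-0.94, 2.29], [0.18, 2.7], [-1.29, 4.43], [0.17, 2.64], [-3, 3]. Speed limits (rad/s): [2.57, 2.57, 3.14, 3.14, 3.14, 3.14].

### API

Orientations are given as a 3x3 rotation matrix whose columns are the frame's x, y, z axes.
In Python, from bench import env gives the robot as it stands.
- The arm moves only by the tool carry_out, never from a script. Its argument "plan" is a list that holds one entry, the list of rows, each a list of 7 numbers: the shift along the world's x, y, z in mm, then the turn, a rotation vector about the world's x, y, z in units of 5 degrees (1.0 is 5 degrees), then the closure, from -1 (fully open) to 1 (shut). In form: [[[tx, ty, tz, ax, ay, az, claw], ...]]. A call has 1 to 10 rows; each row shifts and turns the commanded pose from where the row before left it; what a row does not reach is not made up. A row lasts 1/10 s, in which the tool goes at most 50 mm and 8.59 degrees, less where a joint would pass 70% of its speed; a pose out of reach is approached as far as the arm can. A call is refused whole if a number of a shift passes 50 or a number of a turn 1, either way. A call with a gripper value outside its range is refused whole. The fingers move at their own pace and stop on an object; the grip force is fixed at half the most. Time passes only in rows, so rows that do not move let the fingers close. It gives the time, the measured TCP pose, the force, the opening and the grip force at its end, in the units of the state.
- env.read_state(): the state, without advancing time (a new reading comes with each control period).
- env.read_camera(name): name is "scene" or "top" or "wrist"; returns the picture (384x512x3 uint8, red, green, blue); there is no depth.
- env.calibration(name): a dict with "fovy" (degrees; the focal length in pixels is half the picture's height over the tangent of half this angle, whatever the lens; pixels are square), "cx", "cy" (the principal point, pixels), "R" (3x3) and "t" (3): a world point X has camera coordinates R X + t. Camera axes: x right, y down, z forward; pixel columns grow to the right and rows downward; lengths in m; the calibration is good to about 2 mm. The wrist camera is an equidistant fisheye: a pixel r from the principal point sees the ray r / f radians off the axis. A picture is of the moment at which its call begins: read the wrist's pose just before it. calibration takes no time and is no camera call; for the wrist camera it gives the pose at the moment of the call.
- env.close_job(): hands the job in; it is judged then, once.
The state is a dict: "t": time; "qpos": joint angles; "qd": joint speeds; "effort": joint torques, N m; "ee_pos": TCP position; "ee_rot": TCP orientation; "contact_force": force on the tool from outside, world axes, zero at the start; "torque": the same for the moment, N m; "grip_width": finger opening in m; "grip_force": force on a finger pad.
Only numpy, scipy, OpenCV 4.12 (cv2) and the standard library are available. Lean on these libraries where they do the work, as an engineer would, in place of code of your own. Each camera call takes 0.05 s, during which the arm holds its last target. There are 200 camera calls.

## Working session

There is one attempt and no reset: what is moved stays moved. The work goes in short steps, Python scripts to look and compute and a tool call to move; the robot and the scene stay as the last step left them, time stands still between calls to the robot, and variables do not carry over. Pictures are saved under pics/ and viewed, at most 13 in all, crops included, and the job is handed in when it is done.

Besides the shell and the picture viewer there is one more tool, called after "Call:" by a JSON object that holds its "name" and its "arguments". carry_out: Moves the arm, as the interface text tells. Its arguments: {"type":"object","properties":{"plan":{"type":"array","items":{"type":"array","items":{"type":"array","items":{"type":"number"}}}}},"required":["plan"]}

```bash
mkdir -p pics; ls
python3 - <<'E'
from bench import env
import cv2,numpy as np
s=env.read_state();print(s['t'],s['ee_pos'],s['ee_rot'],s['grip_width'])
for n in ['scene','top']:
    im=env.read_camera(n);cv2.imwrite(f'pics/{n}0.png',im[:,:,::-1]);c=env.calibration(n);print(n,c['fovy'],c['cx'],c['cy'],np.round(c['R'],4).tolist(),c['t'])
E
```

```text
pics
0.0 [0.18317824 0.54435362 0.19303505] [[-9.47711019e-01  3.19128377e-01 -9.50292771e-04]
 [ 3.19129550e-01  9.47709764e-01 -1.59148520e-03]
 [ 3.92713650e-04 -1.81153457e-03 -9.99998282e-01]] 0.09201354549659917
scene 56.89486965972632 257.4872003895185 192.9482467478535 [[0.506, 0.8625, -0.0102], [0.4705, -0.286, -0.8348], [-0.7229, 0.4176, -0.5505]] [-0.319339   -0.23562687  1.55365006]
top 44.418040814929924 257.0722333499274 200.79767399128778 [[0.0001, -0.9999, 0.015], [-0.9903, -0.0022, -0.1387], [0.1387, -0.0148, -0.9902]] [-0.00977716  0.63839722  1.22462299]
```

View pics/top0.png

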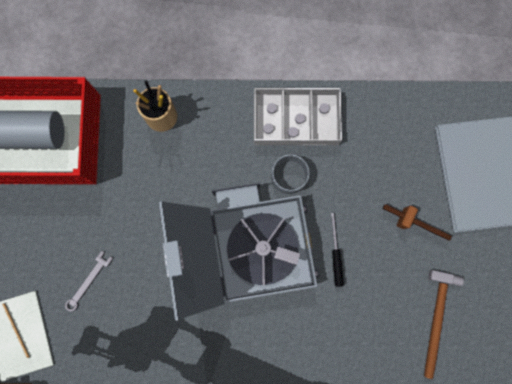

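View pics/scene0.png

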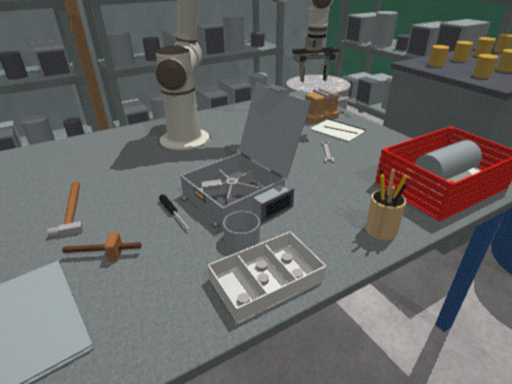

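Top view: the fan hub is near (263,248) with the capped paddle toward (288,256). The latch wall is on the right, the lid leans left and the outlet points up. I'll enlarge this area to measure it.

```bash
cat > h.py <<'E'
import numpy as np,cv2
from bench import env
def ray(n,u,v,z):
    c=env.calibration(n);f=192/np.tan(np.radians(c['fovy']/2));R=np.array(c['R']);t=np.array(c['t'])
    d=np.array([(u-c['cx'])/f,(v-c['cy'])/f,1])
    if n=='wrist':
        p=d[:2].copy();r=np.hypot(*p);d=np.array([*(p/max(r,1e-9)*np.sin(r)),np.cos(r)])
    d=R.T@d;o=-R.T@t
    return o+d*(z-o[2])/d[2]
E
python3 - <<'E'
import cv2
im=cv2.imread('pics/top0.png')[180:325,150:350]
cv2.imwrite('pics/c0.png',cv2.resize(im,None,fx=4,fy=4,interpolation=cv2.INTER_CUBIC))
E
```

```text
(no output)
```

View pics/c0.png

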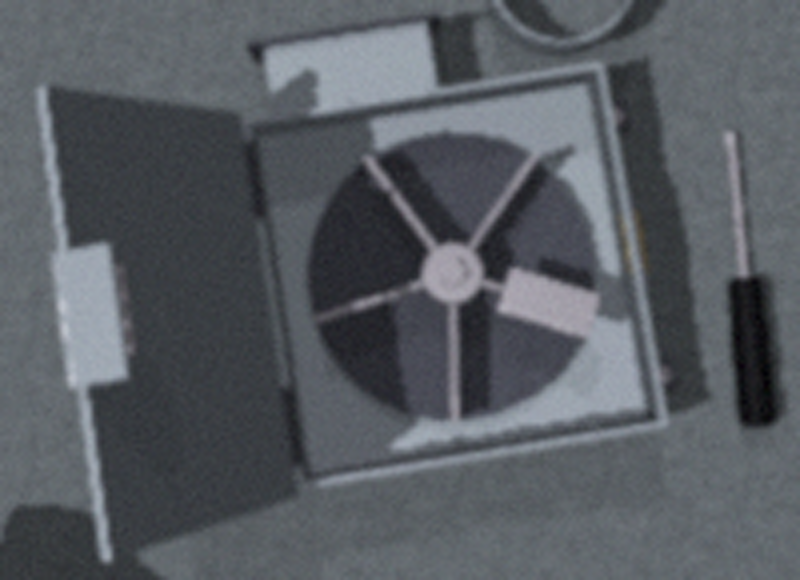

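Crop (4x, offset (150,180)): hub (453,272), cap centre (549,302), brass roller about (632,240). The outer rim corners are (603,66), (665,425) and (310,484).

Run:
```python
from h import *
P=lambda x,y,z:ray('top',150+(x+.5)/4-.5,180+(y+.5)/4-.5,z)
hub=P(453,272,.062);cap=P(549,302,.063);lat=P(632,240,.060)
a,b,c=P(603,66,.075),P(667,423,.075),P(312,484,.075)
print(hub,cap,lat,np.hypot(*(cap-hub)[:2]),np.hypot(*(lat-hub)[:2]))
print(a,b,c,np.hypot(*(a-b)[:2]),np.hypot(*(c-b)[:2]),'ctr',(a+c)/2)
ang=lambda v:np.arctan2(v[1],v[0])
print('yaw rim',ang(a-b),ang(c-b)-np.pi/2,'latch dir',ang(lat-hub)+np.pi/2,'cap ang',ang(cap-hub)+np.pi/2)
tips=[(372,160),(535,158),(318,318),(455,415)]
for t in tips:
    p=P(*t,.059);print('tip',np.hypot(*(p-hub)[:2]),ang(p-hub)+np.pi/2)
for p in [(45,88),(107,560)]:
    for z in (.28,.3,.32):print('lid',P(*p,z))
for s in [(730,132),(740,275),(755,425)]: print('sd',P(*s,.01))
print('collar',ray('top',291,173,.06))
```

```text
[ 0.5118637 -0.0240169  0.062    ] [ 0.4923051  -0.08684329  0.063     ] [ 0.53305888 -0.14225758  0.06      ] 0.06580040574712416 0.12012531844964348
[ 0.64686079 -0.12293891  0.075     ] [ 0.41469214 -0.16123738  0.075     ] [0.37641581 0.06664563 0.075     ] 0.23530630107311296 0.23107519430254037 ctr [ 0.5116383  -0.02814664  0.075     ]
yaw rim 0.1634873939315535 0.16641147146148483 latch dir 0.17737076666107954 cap ang -0.3018022132506386
tip 0.09134271685610162 2.1967582820429556
tip 0.09323470601084059 0.9443888978369925
tip 0.09335180628898485 3.468201806227671
tip 0.09260859719361918 -1.557430100688559
lid [0.60312577 0.20481055 0.28      ]
lid [0.60036843 0.20099195 0.3       ]
lid [0.59761109 0.19717336 0.32      ]
lid [0.3515058  0.16500107 0.28      ]
lid [0.35367566 0.16196202 0.3       ]
lid [0.35584551 0.15892297 0.32      ]
sd [ 0.6106344  -0.21747121  0.01      ]
sd [ 0.51203899 -0.22216534  0.01      ]
sd [ 0.41080573 -0.2300506   0.01      ]
collar [ 0.7119835  -0.10009351  0.06      ]
```

Call:
{"name": "carry_out", "arguments": {"plan": [[[0,0,48,0,0,-1,1],[0,0,48,0,0,-1,1],[0,0,48,0,0,-1,1],[0,0,46,0,0,-1,1],[25,-35,0,0,0,-1,1],[30,-45,0,0,0,-1,1],[30,-45,0,0,0,-1,1],[30,-45,0,0,0,-1,1],[30,-45,0,0,0,-1,1],[30,-45,0,0,0,-1,1]]]}}

```text
t: 1.1
ee_pos: [0.3477, 0.3001, 0.3836]
ee_rot: [[-0.362, 0.932, -0.0], [0.932, 0.362, -0.0], [-0.0, -0.0, -1.0]]
contact_force: [1.1, 0.8, -0.1]
grip_width: 0.014
grip_force: 0.0
```

Call:
{"name": "carry_out", "arguments": {"plan": [[[29,-43,0,0,0,-0.6,1],[29,-43,0,0,0,-0.6,1],[29,-43,0,0,0,-0.6,1],[29,-43,0,0,0,-0.6,1],[28,-43,0,0,0,0,1],[26,-41,0,0,0,0,1],[0,0,0,0,0,0,1],[0,0,0,0,0,0,1]]]}}

```text
t: 1.9
ee_pos: [0.5122, 0.0526, 0.3832]
ee_rot: [[-0.161, 0.987, -0.002], [0.987, 0.161, 0.001], [0.001, -0.002, -1.0]]
contact_force: [0.6, 0.4, -0.1]
grip_width: 0.0008
grip_force: 0.0
```

Call:
{"name": "carry_out", "arguments": {"plan": [[[8,-13,0,0,0,0,1],[8,-12,-30,0,0,0,1],[0,0,-40,0,0,0,1],[0,0,-40,0,0,0,1],[0,0,-40,0,0,0,1],[0,0,-40,0,0,0,1],[0,0,-30,0,0,0,1],[0,0,0,0,0,0,1],[0,0,0,0,0,0,1]]]}}

```text
t: 2.8
ee_pos: [0.5285, 0.0286, 0.1649]
ee_rot: [[-0.164, 0.986, 0.0], [0.986, 0.164, -0.0], [-0.0, 0.0, -1.0]]
contact_force: [1.0, -0.3, -0.1]
grip_width: 0.0003
grip_force: 0.0
```

Run:
```python
from h import *
im=env.read_camera('wrist');cv2.imwrite('pics/w1.png',im[:,:,::-1]);
c=env.calibration('wrist');print(c);print(env.read_state()['ee_pos'])
```

```text
{'fovy': 65.70646984690485, 'cx': 257.6916381646169, 'cy': 190.92200240314233, 'R': array([[ 0.9862106 ,  0.16547869,  0.00233605],
       [ 0.15773239, -0.94412978,  0.28937769],
       [ 0.05009138, -0.28501887, -0.95721215]]), 't': array([-0.52815449, -0.08221972,  0.34719117])}
[0.52956972 0.02836888 0.1662205 ]
```

View pics/w1.png

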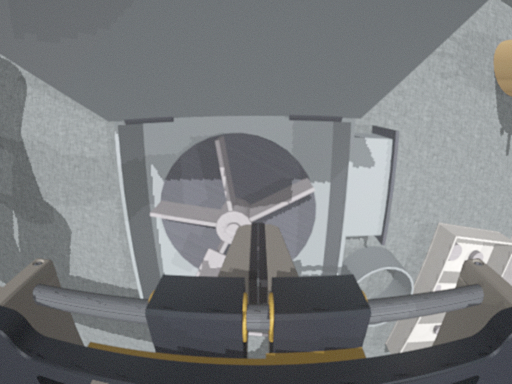

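Wrist view: the hub is at (233,227). The fingers are above the gap between the paddles ending at (222,140) and (310,188), as planned. The lid stays clear behind. I'll descend and work out the circle.

Call:
{"name": "carry_out", "arguments": {"plan": [[[0,0,-40,0,0,0,1],[0,0,-40,0,0,0,1],[0,0,-30,0,0,0,1],[0,0,-20,0,0,0,1],[0,0,-4,0,0,0,1],[0,0,0,0,0,0,1]]]}}

```text
t: 3.45
ee_pos: [0.5298, 0.028, 0.0316]
ee_rot: [[-0.163, 0.987, 0.002], [0.987, 0.163, -0.0], [-0.001, 0.002, -1.0]]
contact_force: [0.5, 0.4, -0.6]
grip_width: 0.0003
grip_force: 0.0
```

Run:
```python
from h import *
print(env.read_state()['ee_pos'],env.read_state()['contact_force'])
a=np.radians(72.6+12*np.arange(0,34));p=np.round(np.c_[55*np.cos(a),55*np.sin(a)]);d=np.diff(p,axis=0).astype(int)
for i in range(0,33,8):print(i,d[i:i+8].tolist(),'end',(p[min(i+8,33)]+[512,-25]).tolist())
```

```text
[0.52978472 0.02803029 0.03164905] [ 0.52394199  0.41996044 -0.58317261]
0 [[-11, 3], [-11, 0], [-12, -3], [-10, -5], [-9, -7], [-8, -8], [-5, -10], [-4, -11]] end [458.0, -14.0]
8 [[-1, -12], [1, -11], [4, -11], [6, -10], [8, -8], [9, -7], [11, -4], [11, -3]] end [507.0, -80.0]
16 [[11, 0], [12, 3], [10, 5], [9, 7], [8, 8], [5, 10], [4, 11], [1, 12]] end [567.0, -24.0]
24 [[-1, 11], [-4, 11], [-6, 10], [-8, 8], [-9, 7], [-11, 4], [-11, 3], [-11, 0]] end [506.0, 30.0]
32 [[-12, -3]] end [494.0, 27.0]
```

Call:
{"name": "carry_out", "arguments": {"plan": [[[-12,2,0,0,0,0,1],[-11,0,0,0,0,0,1],[-12,-3,0,0,0,0,1],[-10,-5,0,0,0,0,1],[-9,-7,0,0,0,0,1],[-8,-8,0,0,0,0,1],[-5,-10,0,0,0,0,1],[-4,-11,0,0,0,0,1],[0,0,0,0,0,0,1]]]}}

```text
t: 4.35
ee_pos: [0.4563, -0.0152, 0.0297]
ee_rot: [[-0.161, 0.987, -0.002], [0.987, 0.161, -0.0], [0.0, -0.002, -1.0]]
contact_force: [0.8, 0.5, -0.4]
grip_width: 0.001
grip_force: 0.0
```

Call:
{"name": "carry_out", "arguments": {"plan": [[[0,-11,0,0,0,0,1],[2,-11,0,0,0,0,1],[4,-11,0,0,0,0,1],[6,-10,0,0,0,0,1],[8,-8,0,0,0,0,1],[9,-7,0,0,0,0,1],[11,-4,0,0,0,0,1],[11,-3,0,0,0,0,1],[0,0,0,0,0,0,1]]]}}

```text
t: 5.25
ee_pos: [0.5102, -0.0801, 0.0303]
ee_rot: [[-0.163, 0.987, 0.002], [0.987, 0.163, -0.001], [-0.002, 0.002, -1.0]]
contact_force: [-0.1, 0.3, 0.1]
grip_width: 0.0004
grip_force: 0.0
```

Call:
{"name": "carry_out", "arguments": {"plan": [[[11,0,0,0,0,0,1],[12,3,0,0,0,0,1],[10,5,0,0,0,0,1],[9,7,0,0,0,0,1],[8,8,0,0,0,0,1],[5,10,0,0,0,0,1],[4,11,0,0,0,0,1],[1,12,0,0,0,0,1],[0,0,0,0,0,0,1]]]}}

```text
t: 6.15
ee_pos: [0.5684, -0.0208, 0.03]
ee_rot: [[-0.165, 0.986, 0.0], [0.986, 0.165, 0.001], [0.001, 0.001, -1.0]]
contact_force: [-0.1, -0.1, 0.7]
grip_width: 0.0003
grip_force: 0.0
```

Run:
```python
from h import *
im=env.read_camera('top')[180:325,150:350,::-1]
cv2.imwrite('pics/c2.png',cv2.resize(im,None,fx=4,fy=4,interpolation=cv2.INTER_CUBIC))
```

```text
(no output)
```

View pics/c2.png

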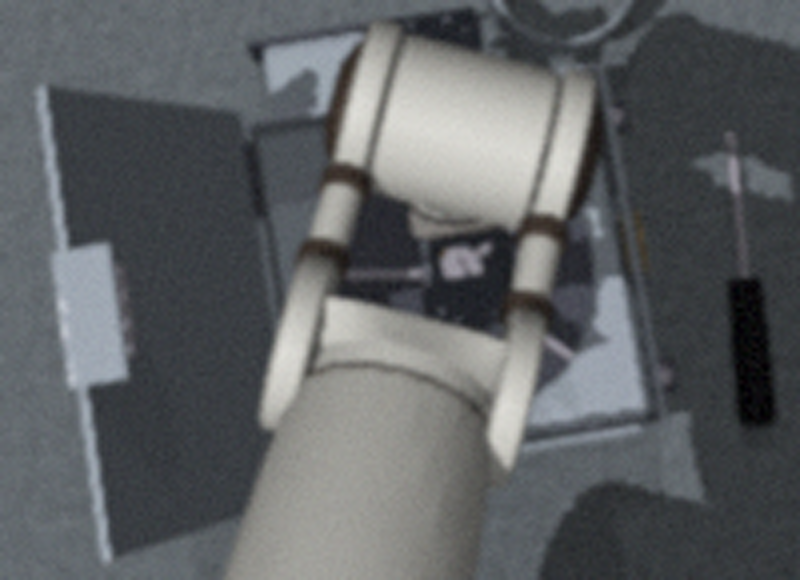

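The arm hides most of the wheel, but paddles show at (345,275) and (575,357). The wheel is turning as expected, and the lid and tools haven't moved. I'll continue.

Call:
{"name": "carry_out", "arguments": {"plan": [[[-2,8,0,0,0,0,1],[-4,10,0,0,0,0,1],[-7,10,0,0,0,0,1],[-8,8,0,0,0,0,1],[-9,7,0,0,0,0,1],[-11,4,0,0,0,0,1],[-11,3,0,0,0,0,1],[-10,0,0,0,0,0,1],[0,0,0,0,0,0,1],[0,0,0,0,0,0,1]]]}}

```text
t: 7.2
ee_pos: [0.5055, 0.0275, 0.0298]
ee_rot: [[-0.163, 0.987, -0.001], [0.987, 0.163, 0.001], [0.001, -0.001, -1.0]]
contact_force: [0.2, 0.5, 0.3]
grip_width: 0.0005
grip_force: 0.0
```

Run:
```python
from h import *
im=env.read_camera('wrist');c=env.calibration('wrist');cv2.imwrite('pics/w3.png',im[:,:,::-1]);
import pickle;pickle.dump(c,open('w3.pkl','wb'))
```

```text
(no output)
```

View pics/w3.png

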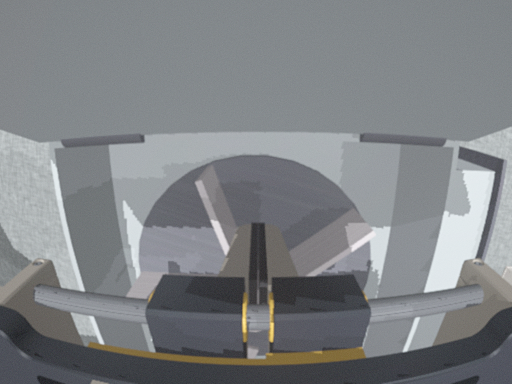

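Wrist view: the pushed paddle's outer top end is near (202,178), and the next plain paddle's tip is near (373,231). From those I can compute the wheel angle.

Run:
```python
from h import *
c=np.array([.512,-.025])
for u,v in [(202,179),(373,231)]:
    p=ray('wrist',u,v,.059);w=p[:2]-c
    print(p,np.hypot(*w),np.degrees(np.arctan2(w[1],w[0]))-9.6)
```

```text
[0.46900984 0.06121372 0.059     ] 0.09633773503547344 106.9029735883944
[0.57752042 0.04538087 0.059     ] 0.09615815929044177 37.44828404945791
```

Call:
{"name": "carry_out", "arguments": {"plan": [[[-6,0,0,0,0,0,1],[-6,-1,0,0,0,0,1],[-5,-2,0,0,0,0,1],[0,0,0,0,0,0,1],[0,0,0,0,0,0,1]]]}}

```text
t: 7.75
ee_pos: [0.4885, 0.0242, 0.0297]
ee_rot: [[-0.163, 0.987, -0.001], [0.987, 0.163, 0.0], [0.0, -0.001, -1.0]]
contact_force: [0.2, -0.4, -0.2]
grip_width: 0.0006
grip_force: 0.0
```

Run:
```python
from h import *
im=env.read_camera('wrist');cv2.imwrite('pics/w4.png',im[110:310,100:400,::-1].repeat(2,0).repeat(2,1))
```

```text
(no output)
```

View pics/w4.png

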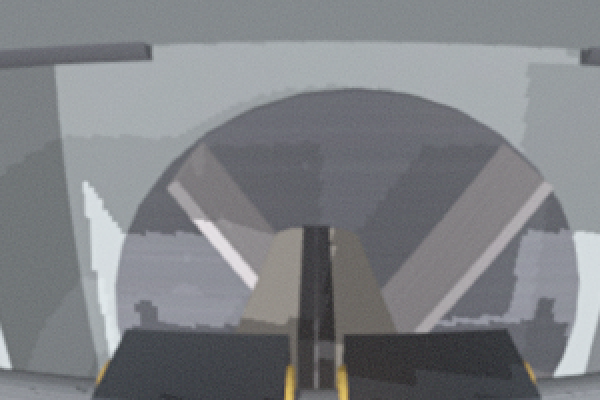

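The paddle tips are now at crop (173,186) and (550,186), which is full-image (186.5,203) and (375,203). They look nearly symmetric. I'll compute the angle.

Run:
```python
from h import *
c=np.array([.512,-.025])
for u,v in [(186.5,203),(375,203)]:
    p=ray('wrist',u,v,.059);w=p[:2]-c
    print(p,np.hypot(*w),np.degrees(np.arctan2(w[1],w[0]))-9.6)
```

```text
[0.44423512 0.04207935 0.059     ] 0.09535050132144221 125.69127994470819
[0.55599028 0.06049126 0.059     ] 0.09614520252835201 53.17151693146193
```

The wheel is parked within half a degree. I'll back off, then lift clear.

Call:
{"name": "carry_out", "arguments": {"plan": [[[5,1,0,0,0,0,1],[4,1,0,0,0,0,1],[0,0,20,0,0,0,1],[0,0,45,0,0,0,1],[0,0,50,0,0,0,1],[0,0,50,0,0,0,1],[0,0,50,0,0,0,1],[0,0,50,0,0,0,1],[0,0,50,0,0,0,1],[0,0,45,0,0,0,1]]]}}

```text
t: 8.8
ee_pos: [0.4985, 0.0263, 0.3929]
ee_rot: [[-0.163, 0.987, 0.002], [0.987, 0.163, -0.0], [-0.001, 0.002, -1.0]]
contact_force: [0.8, 0.3, 0.2]
grip_width: 0.0005
grip_force: 0.0
```

Call:
{"name": "carry_out", "arguments": {"plan": [[[0,0,20,0,0,0,1],[-5,30,0,0,0,0,1],[-5,40,0,0,0,0,1],[-5,40,0,0,0,0,1],[-6,40,0,0,0,0,1],[-5,36,0,0,0,0,1],[0,0,0,0,0,0,1],[0,0,0,0,0,0,1]]]}}

```text
t: 9.6
ee_pos: [0.4723, 0.2126, 0.4099]
ee_rot: [[-0.165, 0.986, -0.0], [0.986, 0.165, -0.001], [-0.001, -0.0, -1.0]]
contact_force: [0.1, 0.7, -0.4]
grip_width: 0.0004
grip_force: 0.0
```

Run:
```python
from h import *
im=env.read_camera('top');cv2.imwrite('pics/top5.png',cv2.resize(im[150:330,120:360,::-1],None,fx=3,fy=3))
print(env.read_state()['ee_pos'])
```

```text
[0.4725594  0.2117945  0.40987969]
```

View pics/top5.png

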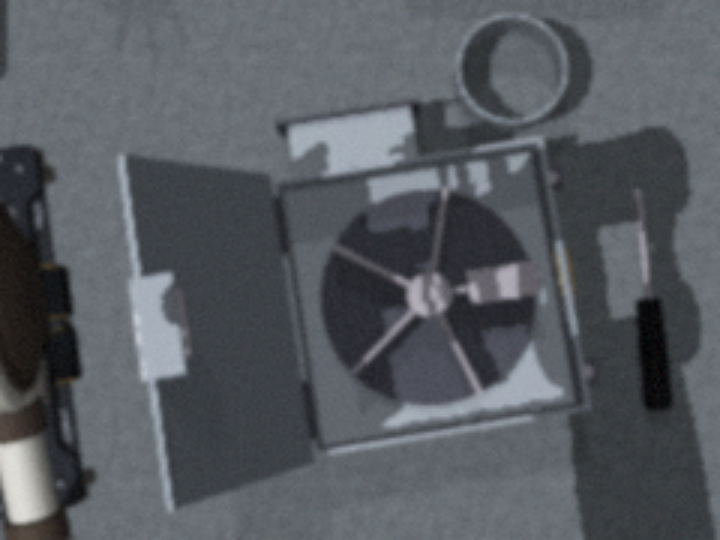

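The capped paddle at (500,283) points straight at the brass latch at (563,272). The lid is still open and the tools haven't moved. I'll lower the fingers behind the lid and compute its arc.

Call:
{"name": "carry_out", "arguments": {"plan": [[[-1,8,0,0,0,0,1],[0,0,-35,0,0,0,1],[0,0,-40,0,0,0,1],[0,0,-40,0,0,0,1],[0,0,-30,0,0,0,1],[0,0,0,0,0,0,1],[0,0,0,0,0,0,1]]]}}

```text
t: 10.35
ee_pos: [0.4717, 0.2197, 0.2658]
ee_rot: [[-0.162, 0.987, 0.0], [0.987, 0.162, 0.0], [0.0, 0.0, -1.0]]
contact_force: [-0.5, -0.5, -0.3]
grip_width: 0.0004
grip_force: 0.0
```

Run:
```python
from h import *
p0=env.read_state()['ee_pos']*1000;print(p0,env.read_state()['contact_force'])
th=np.r_[1.95,np.arange(1.85,.1,-.12),.12]
y=120-215*np.cos(th)+6*np.sin(th)+10;z=78+215*np.sin(th)+6*np.cos(th)
P=np.c_[512-.166*y,-25+.986*y,z]
P=np.round(P-p0);d=np.diff(np.r_[[[0,0,0]],P],axis=0).astype(int)
for a,b,c in zip(th,d.tolist(),(P+p0).round().tolist()):print(round(a,2),b,c)
```

```text
[471.66368823 219.74931386 265.81063494] [-0.54402238 -0.53715483 -0.25026901]
1.95 [5, -33, 10] [477.0, 187.0, 276.0]
1.85 [3, -19, 7] [480.0, 168.0, 283.0]
1.73 [4, -25, 7] [484.0, 143.0, 290.0]
1.61 [4, -25, 3] [488.0, 118.0, 293.0]
1.49 [5, -26, 0] [493.0, 92.0, 293.0]
1.37 [4, -25, -3] [497.0, 67.0, 290.0]
1.25 [4, -25, -6] [501.0, 42.0, 284.0]
1.13 [4, -24, -9] [505.0, 18.0, 275.0]
1.01 [4, -22, -12] [509.0, -4.0, 263.0]
0.89 [3, -21, -14] [512.0, -25.0, 249.0]
0.77 [4, -20, -17] [516.0, -45.0, 232.0]
0.65 [3, -17, -19] [519.0, -62.0, 213.0]
0.53 [2, -14, -21] [521.0, -76.0, 192.0]
0.41 [2, -13, -23] [523.0, -89.0, 169.0]
0.29 [2, -9, -24] [525.0, -98.0, 145.0]
0.17 [1, -7, -25] [526.0, -105.0, 120.0]
0.12 [0, -1, -10] [526.0, -106.0, 110.0]
```

Call:
{"name": "carry_out", "arguments": {"plan": [[[3,-18,5,0,0,0,1],[2,-15,5,0,0,0,1],[3,-19,7,0,0,0,1],[4,-25,7,0,0,0,1],[4,-25,3,0,0,0,1],[5,-26,0,0,0,0,1],[4,-25,-3,0,0,0,1],[4,-25,-6,0,0,0,1],[0,0,0,0,0,0,1]]]}}

```text
t: 11.25
ee_pos: [0.5017, 0.0396, 0.2854]
ee_rot: [[-0.159, 0.987, 0.004], [0.987, 0.159, -0.001], [-0.002, 0.003, -1.0]]
contact_force: [-0.7, 0.4, -0.2]
grip_width: -0.0003
grip_force: 0.0
```

Call:
{"name": "carry_out", "arguments": {"plan": [[[4,-24,-9,0,0,0,1],[4,-22,-12,0,0,0,1],[3,-21,-14,0,0,0,1],[4,-20,-17,0,0,0,1],[3,-17,-19,0,0,0,1],[2,-14,-21,0,0,0,1]]]}}

```text
t: 11.85
ee_pos: [0.5226, -0.0768, 0.1937]
ee_rot: [[-0.163, 0.987, 0.006], [0.987, 0.163, -0.002], [-0.003, 0.005, -1.0]]
contact_force: [0.2, -0.8, 2.3]
grip_width: 0.0003
grip_force: 0.7
```

Run:
```python
from h import *
print(env.read_state()['ee_pos'],env.read_state()['contact_force'])
im=env.read_camera('scene');cv2.imwrite('pics/s6.png',cv2.resize(im[60:260,130:380,::-1],None,fx=3,fy=3))
```

```text
[ 0.5226317  -0.07677943  0.19372798] [ 0.17484717 -0.77189573  2.31047972]
```

View pics/s6.png

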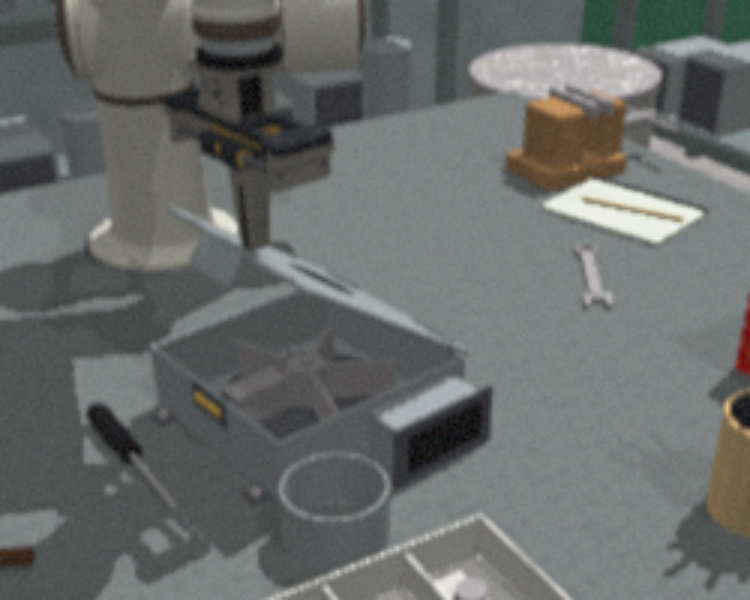

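The lid is at roughly 0.5 rad under the fingertips at (255,245). I'll continue down to the catch.

Call:
{"name": "carry_out", "arguments": {"plan": [[[2,-13,-23,0,0,0,1],[2,-11,-24,0,0,0,1],[1,-9,-22,0,0,0,1],[1,-5,-15,0,0,0,1],[0,0,-5,0,0,0,1],[0,0,-4,0,0,0,1],[0,0,-3,0,0,0,1],[0,0,0,0,0,0,1]]]}}

```text
t: 12.7
ee_pos: [0.5268, -0.1136, 0.0956]
ee_rot: [[-0.164, 0.987, 0.001], [0.987, 0.164, -0.0], [-0.0, 0.001, -1.0]]
contact_force: [0.1, 0.2, 0.3]
grip_width: 0.0001
grip_force: 0.0
```

Call:
{"name": "carry_out", "arguments": {"plan": [[[0,-3,-2,0,0,0,1],[0,0,-2,0,0,0,1],[0,0,-2,0,0,0,1],[0,0,-2,0,0,0,1],[0,0,-2,0,0,0,1],[0,0,-2,0,0,0,1]]]}}

```text
t: 13.3
ee_pos: [0.5263, -0.1168, 0.0828]
ee_rot: [[-0.163, 0.987, -0.0], [0.987, 0.163, -0.0], [0.0, -0.0, -1.0]]
contact_force: [-0.4, -1.1, 0.8]
grip_width: 0.0003
grip_force: 0.4
```

Call:
{"name": "carry_out", "arguments": {"plan": [[[0,0,-1,0,0,0,1],[0,0,-1,0,0,0,1],[0,0,-1,0,0,0,1],[0,0,0,0,0,0,1]]]}}

```text
t: 13.7
ee_pos: [0.5262, -0.1167, 0.0798]
ee_rot: [[-0.163, 0.987, -0.0], [0.987, 0.163, 0.0], [0.0, -0.0, -1.0]]
contact_force: [0.6, 0.1, 0.1]
grip_width: 0.0006
grip_force: 0.0
```

Call:
{"name": "carry_out", "arguments": {"plan": [[[0,0,-1,0,0,0,1],[0,0,-1,0,0,0,1],[0,0,0,0,0,0,1]]]}}

```text
t: 14.0
ee_pos: [0.5263, -0.1168, 0.0792]
ee_rot: [[-0.163, 0.987, -0.0], [0.987, 0.163, -0.0], [-0.0, -0.0, -1.0]]
contact_force: [-4.1, 1.5, 10.3]
grip_width: 0.0006
grip_force: 4.5
```

Run:
```python
from h import *
print(env.read_state()['ee_pos'],env.read_state()['contact_force'],env.read_state()['effort'])
im=env.read_camera('scene');cv2.imwrite('pics/s7.png',cv2.resize(im[100:250,150:350,::-1],None,fx=4,fy=4))
```

```text
[ 0.5262907  -0.11681765  0.07918186] [-4.12147913  1.51365238 10.3009934 ] [-1.95701891e-01 -3.27859604e+01 -2.76202458e+01  2.48484174e-01
 -1.22332357e+00 -2.80418020e-02]
```

View pics/s7.png

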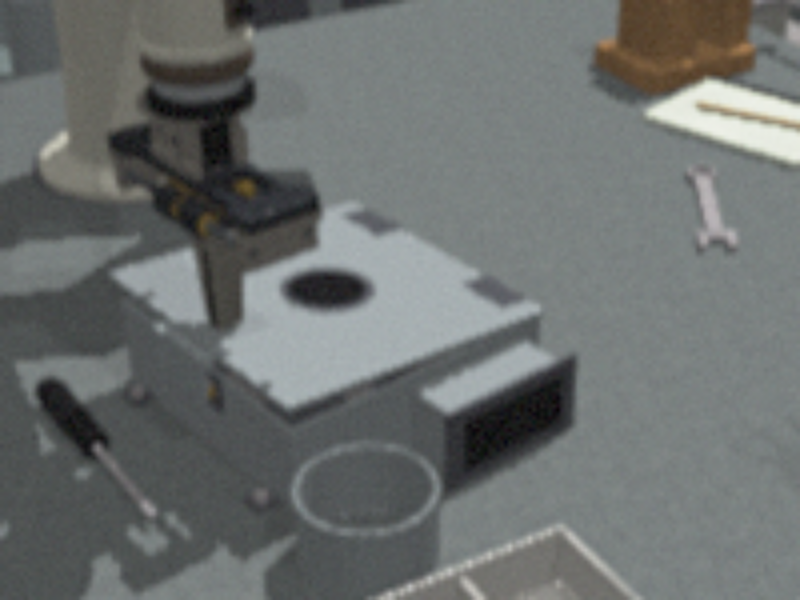

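The lid looks flat and the tips now feel about 10 N. I'll press harder to make sure it's past the catch.

Call:
{"name": "carry_out", "arguments": {"plan": [[[0,0,-1,0,0,0,1],[0,0,-1,0,0,0,1],[0,0,0,0,0,0,1]]]}}

```text
t: 14.35
ee_pos: [0.5263, -0.1169, 0.0781]
ee_rot: [[-0.163, 0.987, -0.0], [0.987, 0.163, -0.0], [-0.0, -0.0, -1.0]]
contact_force: [-6.7, 1.7, 14.0]
grip_width: 0.0003
grip_force: 7.3
```

Call:
{"name": "carry_out", "arguments": {"plan": [[[0,0,2,0,0,0,1],[0,0,4,0,0,0,1],[0,0,40,0,0,0,1],[0,0,50,0,0,0,1],[-5,35,45,0,0,0,1],[-5,40,45,0,0,0,1],[-5,45,40,0,0,0,1],[-5,45,0,0,0,0,1],[-5,45,0,0,0,0,1],[-5,45,0,0,0,0,1]]]}}

```text
t: 15.35
ee_pos: [0.4983, 0.1208, 0.2819]
ee_rot: [[-0.163, 0.987, 0.001], [0.987, 0.163, 0.0], [0.0, 0.001, -1.0]]
contact_force: [-0.1, -0.1, 0.2]
grip_width: 0.0002
grip_force: 0.0
```

Run:
```python
from h import *
print(env.read_state()['ee_pos'],env.read_state()['contact_force'])
a=env.read_camera('scene')[130:230,150:350,::-1];b=env.read_camera('top')[190:290,180:380,::-1]
cv2.imwrite('pics/f8.png',np.vstack([cv2.resize(x,None,fx=3,fy=3,interpolation=cv2.INTER_CUBIC) for x in (a,b)]))
```

```text
[0.4982696  0.12083566 0.28194204] [-0.11330661 -0.12656775  0.20490674]
```

View pics/f8.png

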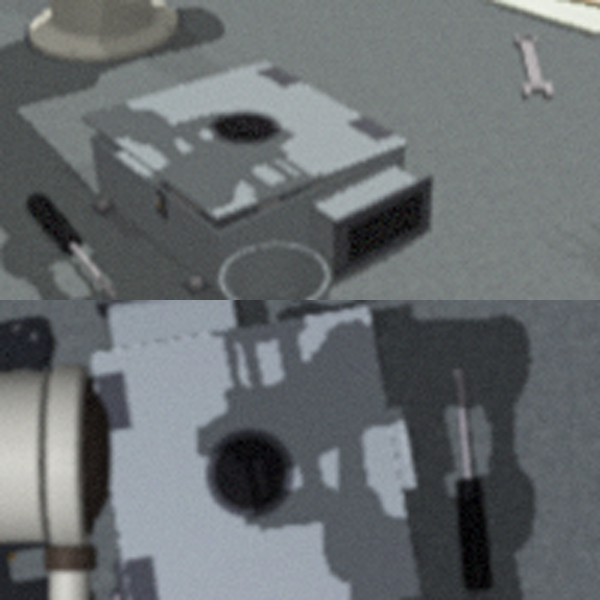

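The lid looks flat, with its near corner at about (217,217) in the scene crop and the tab folded over the latch wall. To confirm it's past the catch, I'll compare that corner with where it should be at 0 and at 0.07 rad.

Run:
```python
from h import *
def proj(n,X):
    c=env.calibration(n);f=192/np.tan(np.radians(c['fovy']/2));q=c['R']@X+c['t'];return np.array([c['cx'],c['cy']])+f*q[:2]/q[2]
ex=np.array([.986,.167,0]);ey=np.array([-.167,.986,0]);ez=np.array([0,0,1]);c=np.array([.512,-.025,0])
for th in (-.02,0,.035,.07):
  for x in (125,-125):
    L=245
    for nm,h in(('out',6),('in',0)):
        X=c+ex*x/1e3+ey*(120-L*np.cos(th)+h*np.sin(th))/1e3+ez*(78+L*np.sin(th)+h*np.cos(th))/1e3
        s=(proj('scene',X)-[150,130])*3+1;print(th,x,nm,s.round(1),((proj('top',X)-[180,190])*3+1+[0,300]).round(1))
X=c+ex*.12-ey*.12+ez*.075;print('wall corner',((proj('scene',X)-[150,130])*3+1).round(1))
im=cv2.imread('pics/f8.png',0)
for x in (205,211,217,223,229):print(x,im[190:245:2,x].tolist())
```

```text
-0.02 125 out [217.4 236.9] [367.6 308.3]
-0.02 125 in [217.9 242.1] [366.7 309.3]
-0.02 -125 out [ 82.8 133.6] [420.2 593.3]
-0.02 -125 in [ 83.7 138.3] [419. 593.]
0 125 out [217.1 232.6] [368.1 307.4]
0 125 in [217.5 237.9] [367.4 308.5]
0 -125 out [ 82.2 129.6] [421.  593.6]
0 -125 in [ 83.  134.4] [419.9 593.3]
0.035 125 out [216.8 224.9] [368.8 305.9]
0.035 125 in [217.  230.3] [368.3 307. ]
0.035 -125 out [ 81.5 122.5] [422.  594.1]
0.035 -125 in [ 82.  127.5] [421.2 593.7]
0.07 125 out [216.8 216.9] [369.2 304.5]
0.07 125 in [216.8 222.5] [368.9 305.5]
0.07 -125 out [ 80.9 115.3] [422.8 594.7]
0.07 -125 in [ 81.3 120.4] [422.2 594.3]
wall corner [219. 236.]
205 [106, 105, 104, 104, 105, 105, 104, 103, 101, 97, 91, 76, 61, 57, 62, 71, 84, 86, 77, 77, 79, 81, 83, 81, 77, 77, 79, 81]
211 [104, 105, 105, 104, 102, 103, 105, 105, 106, 110, 119, 122, 111, 90, 68, 61, 67, 75, 81, 85, 86, 83, 82, 80, 79, 78, 79, 81]
217 [104, 101, 100, 102, 103, 102, 102, 104, 119, 141, 161, 168, 157, 138, 104, 75, 57, 53, 62, 72, 83, 90, 88, 81, 76, 76, 78, 79]
223 [99, 102, 104, 104, 107, 105, 102, 109, 129, 150, 164, 155, 130, 103, 72, 53, 52, 56, 60, 78, 90, 90, 89, 85, 81, 82, 84, 84]
229 [101, 104, 103, 100, 97, 103, 118, 142, 165, 170, 157, 124, 91, 69, 57, 56, 59, 69, 81, 89, 91, 88, 85, 81, 82, 84, 83, 81]
```

Run:
```python
from h import *
def proj(n,X):
    c=env.calibration(n);f=192/np.tan(np.radians(c['fovy']/2));q=c['R']@X+c['t'];return np.array([c['cx'],c['cy']])+f*q[:2]/q[2]
ex=np.array([.986,.167,0]);ey=np.array([-.167,.986,0]);ez=np.array([0,0,1]);c=np.array([.512,-.025,0])
P=lambda x,y,z:((proj('scene',c+ex*x/1e3+ey*y/1e3+ez*z/1e3)-[150,130])*3+1).round(1)
print('stub end top',P(172,-55,62),P(172,55,62),'hinge corner out',P(125,120,84),'latch',P(0,-121,60),'wall base',P(120,-120,0))
print('before, s6 crop3 wall corners', [(P(x,y,75)+[60,210]).round(1) for x,y in((-120,-120),(120,-120),(120,120))],(P(0,-121,60)+[60,210]))
```

```text
stub end top [308.6 245.3] [394.1 202.3] hinge corner out [409.2 143. ] latch [150.4 195.7] wall base [224.  298.7]
before, s6 crop3 wall corners [array([149.8, 347.1]), array([279., 446.]), array([465.6, 358.5])] [210.4 405.7]
```

Run:
```python
from h import *
def proj(n,X):
    c=env.calibration(n);f=192/np.tan(np.radians(c['fovy']/2));q=c['R']@X+c['t'];return np.array([c['cx'],c['cy']])+f*q[:2]/q[2]
for z in(.079,.098):
  for s in(-18,0,18):print(z,s,((proj('scene',np.array([.5263+.000986*s,-.1168+.000163*s,z]))-[150,100])*4).round())
a=env.read_camera('scene')[150:225,150:250,::-1]
cv2.imwrite('pics/f9.png',cv2.resize(a,None,fx=8,fy=8,interpolation=cv2.INTER_CUBIC))
ex=np.array([.986,.167,0]);ey=np.array([-.167,.986,0]);ez=np.array([0,0,1]);c=np.array([.512,-.025,0])
P=lambda x,y,z:((proj('scene',c+ex*x/1e3+ey*y/1e3+ez*z/1e3)-[150,150])*8).round()
print('tab bottom shut',P(35,-137,47),P(-35,-137,47),'at .07',P(35,-136,64),P(-35,-136,64),'latch',P(0,-121,60),'wall top',P(120,-120,75),P(0,-120,75),P(-120,-120,75))
```

```text
0.079 -18 [214. 335.]
0.079 0 [227. 345.]
0.079 18 [240. 355.]
0.098 -18 [212. 314.]
0.098 0 [225. 324.]
0.098 18 [238. 333.]
tab bottom shut [416. 444.] [318. 364.] at .07 [414. 405.] [315. 327.] latch [398. 359.] wall top [581. 467.] [397. 325.] [237. 203.]
```

View pics/f9.png

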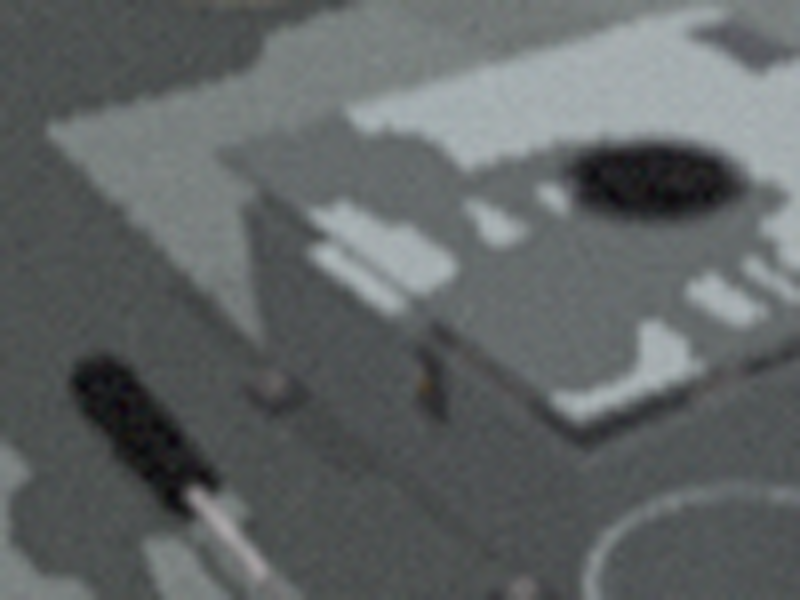

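The near corner sits nearer the 0.07 rad prediction than the 0 rad one, so the lid is probably still resting on the roller. I'll press again nearer the free edge and harder.

Call:
{"name": "carry_out", "arguments": {"plan": [[[5,-40,0,0,0,0,1],[5,-43,0,0,0,0,1],[5,-43,-20,0,0,0,1],[5,-43,-30,0,0,0,1],[6,-43,-40,0,0,0,1],[6,-44,-40,0,0,0,1],[0,0,-30,0,0,0,1],[0,0,-10,0,0,0,1],[0,0,0,0,0,0,1]]]}}

```text
t: 16.4
ee_pos: [0.527, -0.1211, 0.1243]
ee_rot: [[-0.162, 0.987, -0.003], [0.987, 0.162, 0.002], [0.002, -0.003, -1.0]]
contact_force: [-0.3, -0.0, 1.4]
grip_width: 0.0003
grip_force: 0.0
```

Call:
{"name": "carry_out", "arguments": {"plan": [[[0,0,-3,0,0,0,1],[0,0,-3,0,0,0,1],[0,0,0,0,0,0,1]]]}}

```text
t: 16.7
ee_pos: [0.5291, -0.1208, 0.1208]
ee_rot: [[-0.164, 0.986, 0.002], [0.986, 0.164, -0.001], [-0.001, 0.001, -1.0]]
contact_force: [0.3, -0.5, -0.2]
grip_width: 0.0002
grip_force: 0.0
```

Call:
{"name": "carry_out", "arguments": {"plan": [[[0,0,-3,0,0,0,1],[0,0,-3,0,0,0,1],[0,0,0,0,0,0,1]]]}}

```text
t: 17.0
ee_pos: [0.5282, -0.1207, 0.1134]
ee_rot: [[-0.163, 0.987, -0.001], [0.987, 0.163, 0.0], [0.0, -0.001, -1.0]]
contact_force: [-0.2, -0.7, -0.0]
grip_width: 0.0004
grip_force: 0.0
```

Call:
{"name": "carry_out", "arguments": {"plan": [[[1,-7,0,0,0,0,1],[1,-7,0,0,0,0,1],[0,0,-6,0,0,0,1],[0,0,-5,0,0,0,1],[0,0,0,0,0,0,1]]]}}

```text
t: 17.5
ee_pos: [0.5296, -0.1345, 0.1015]
ee_rot: [[-0.163, 0.987, -0.002], [0.987, 0.163, 0.001], [0.001, -0.002, -1.0]]
contact_force: [-0.5, 0.2, -0.2]
grip_width: 0.0003
grip_force: 0.0
```

Call:
{"name": "carry_out", "arguments": {"plan": [[[0,0,-3,0,0,0,1],[0,0,-3,0,0,0,1],[0,0,0,0,0,0,1]]]}}

```text
t: 17.8
ee_pos: [0.5302, -0.1347, 0.0963]
ee_rot: [[-0.163, 0.987, -0.001], [0.987, 0.163, 0.0], [0.0, -0.001, -1.0]]
contact_force: [-0.3, 1.1, 0.3]
grip_width: 0.0006
grip_force: 0.0
```

Call:
{"name": "carry_out", "arguments": {"plan": [[[0,0,-2,0,0,0,1],[0,0,-2,0,0,0,1],[0,0,0,0,0,0,1]]]}}

```text
t: 18.1
ee_pos: [0.5303, -0.1348, 0.0925]
ee_rot: [[-0.163, 0.987, -0.0], [0.987, 0.163, 0.0], [0.0, -0.0, -1.0]]
contact_force: [0.5, -0.2, -1.2]
grip_width: 0.0005
grip_force: 0.0
```

Call:
{"name": "carry_out", "arguments": {"plan": [[[0,0,-2,0,0,0,1],[0,0,-2,0,0,0,1],[0,0,0,0,0,0,1]]]}}

```text
t: 18.4
ee_pos: [0.5302, -0.1348, 0.0885]
ee_rot: [[-0.163, 0.987, -0.001], [0.987, 0.163, 0.0], [0.0, -0.001, -1.0]]
contact_force: [0.1, 1.2, 0.1]
grip_width: 0.0007
grip_force: 0.0
```

Call:
{"name": "carry_out", "arguments": {"plan": [[[0,0,-2,0,0,0,1],[0,0,-2,0,0,0,1],[0,0,0,0,0,0,1]]]}}

```text
t: 18.7
ee_pos: [0.5302, -0.1348, 0.0844]
ee_rot: [[-0.163, 0.987, -0.001], [0.987, 0.163, 0.0], [0.0, -0.001, -1.0]]
contact_force: [0.7, 0.3, -1.0]
grip_width: 0.0005
grip_force: 0.0
```

Call:
{"name": "carry_out", "arguments": {"plan": [[[0,0,-2,0,0,0,1],[0,0,-2,0,0,0,1],[0,0,0,0,0,0,1]]]}}

```text
t: 19.0
ee_pos: [0.5302, -0.1348, 0.0804]
ee_rot: [[-0.163, 0.987, -0.001], [0.987, 0.163, 0.0], [0.0, -0.001, -1.0]]
contact_force: [-0.4, 0.3, 0.1]
grip_width: 0.0004
grip_force: 0.0
```

Call:
{"name": "carry_out", "arguments": {"plan": [[[0,0,-2,0,0,0,1],[0,0,-2,0,0,0,1],[0,0,0,0,0,0,1]]]}}

```text
t: 19.3
ee_pos: [0.5307, -0.1352, 0.0782]
ee_rot: [[-0.163, 0.987, 0.0], [0.987, 0.163, -0.001], [-0.001, 0.0, -1.0]]
contact_force: [-3.3, 1.1, 8.0]
grip_width: 0.0003
grip_force: 4.2
```

Call:
{"name": "carry_out", "arguments": {"plan": [[[0,0,-2,0,0,0,1],[0,0,-2,0,0,0,1],[0,0,0,0,0,0,1]]]}}

```text
t: 19.6
ee_pos: [0.5308, -0.1355, 0.0738]
ee_rot: [[-0.163, 0.987, 0.0], [0.987, 0.163, -0.001], [-0.001, 0.0, -1.0]]
contact_force: [-2.6, -0.8, 5.2]
grip_width: 0.0001
grip_force: 2.6
```

Call:
{"name": "carry_out", "arguments": {"plan": [[[0,0,-2,0,0,0,1],[0,0,-2,0,0,0,1],[0,0,0,0,0,0,1]]]}}

```text
t: 19.9
ee_pos: [0.5308, -0.1356, 0.0691]
ee_rot: [[-0.163, 0.987, 0.001], [0.987, 0.163, -0.001], [-0.001, 0.0, -1.0]]
contact_force: [-1.0, -1.3, 2.5]
grip_width: 0.0005
grip_force: 1.3
```

The reading dropped with falling force, so the bead is going past the roller. I'll keep pressing until it stops firmly.

Call:
{"name": "carry_out", "arguments": {"plan": [[[0,0,-2,0,0,0,1],[0,0,-2,0,0,0,1],[0,0,0,0,0,0,1]]]}}

```text
t: 20.2
ee_pos: [0.53, -0.1343, 0.0639]
ee_rot: [[-0.163, 0.987, -0.001], [0.987, 0.163, 0.001], [0.001, -0.001, -1.0]]
contact_force: [0.3, 0.3, 0.3]
grip_width: 0.0005
grip_force: 0.0
```

Call:
{"name": "carry_out", "arguments": {"plan": [[[0,0,-2,0,0,0,1],[0,0,-2,0,0,0,1],[0,0,0,0,0,0,1]]]}}

```text
t: 20.5
ee_pos: [0.5302, -0.1345, 0.0634]
ee_rot: [[-0.164, 0.987, -0.002], [0.987, 0.164, 0.001], [0.001, -0.002, -1.0]]
contact_force: [-9.8, 4.3, 20.5]
grip_width: 0.0004
grip_force: 10.2
```

It's firm at 20 N, so the lid has snapped. I'll lift clear and check the corner again.

Call:
{"name": "carry_out", "arguments": {"plan": [[[0,0,5,0,0,0,1],[0,0,10,0,0,0,1],[0,0,40,0,0,0,1],[0,0,45,0,0,0,1],[-5,30,45,0,0,0,1],[-5,40,45,0,0,0,1],[-5,40,30,0,0,0,1],[-5,40,0,0,0,0,1],[0,0,0,0,0,0,1],[0,0,0,0,0,0,1]]]}}

```text
t: 21.5
ee_pos: [0.5116, 0.0061, 0.2693]
ee_rot: [[-0.165, 0.986, -0.0], [0.986, 0.165, -0.0], [-0.0, -0.0, -1.0]]
contact_force: [0.1, -0.1, 0.1]
grip_width: 0.0007
grip_force: 0.0
```

Run:
```python
from h import *
s=env.read_state();print(s['t'],s['ee_pos'],s['contact_force'])
a=env.read_camera('scene')[130:230,150:350,::-1]
im=cv2.cvtColor(cv2.resize(a,None,fx=3,fy=3,interpolation=cv2.INTER_CUBIC),cv2.COLOR_BGR2GRAY)
for x in (205,211,217,223,229):print(x,im[190:245:2,x].tolist())
```

```text
21.5 [0.51157752 0.00606748 0.26930122] [ 0.07955456 -0.0693575   0.13062322]
205 [170, 168, 167, 167, 166, 168, 171, 172, 171, 166, 158, 139, 119, 110, 106, 106, 98, 91, 87, 79, 76, 78, 80, 80, 78, 81, 81, 78]
211 [168, 167, 169, 171, 172, 170, 169, 169, 170, 170, 171, 169, 163, 153, 133, 113, 103, 101, 102, 97, 84, 75, 77, 84, 86, 79, 78, 82]
217 [170, 171, 170, 169, 169, 169, 169, 170, 172, 172, 171, 173, 175, 167, 152, 138, 122, 110, 107, 104, 98, 91, 81, 77, 81, 83, 83, 80]
223 [169, 168, 170, 171, 171, 170, 171, 171, 170, 168, 170, 170, 170, 172, 162, 142, 121, 115, 124, 121, 104, 84, 77, 79, 84, 87, 87, 82]
229 [169, 165, 166, 169, 169, 168, 169, 168, 167, 167, 167, 169, 171, 171, 162, 151, 142, 131, 119, 99, 81, 76, 80, 84, 83, 84, 84, 84]
```

The dark gap under the lid's corner is gone and the stop was firm, so I'll hand in.

```bash
python3 -c "
from bench import env
print(env.close_job())"
```

```text
the job is handed in; nothing more can be done
None
```

I pushed the wheel counter-clockwise through one full turn and on, parking the capped paddle about half a degree from the latch. I then swung the lid over and pressed it to a firm stop at about 20 N, with no gap left at its corner, and handed the job in; no verdict came back, and the closed lid kept me from rechecking the wheel.

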